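Back the coil winder off one notch

TASK

The coil winder has been fed one notch too far. With a fingertip push the pawl's finger tab over so that the pawl lifts out of the ratchet wheel and stays tipped back; then push the wheel backward (its top away from the robot) by one notch and no more, using the pin at its top; last, push the tab back so that the pawl drops fully into the new notch. This is fingertip work: leave the loose things around the winder where they are, neither lifted nor shifted, and finish clear of everything.

Things in the scene. Friction and masses are not known exactly. Their poses are not given: they have to be found in the camera images.
- winder: Bench coil winder, bolted down: grey base 215 x 175 x 12 mm, low aluminium cheeks. Origin on the bench below the centre of the ratchet wheel; x axis from the wheel towards the pawl's pivot (roughly away from the robot), y along the shaft towards the white square former, z up. The wheel and the pawl's arm lie in its x-z plane.
- wheel_hub (a point): Centre of the brass ratchet wheel, 88 mm above the bench. Wheel 10 mm thick, 122 mm over the 10 teeth (10 mm high). Five round steel push pins, 10 mm thick and 72 degrees apart on a 48 mm radius, stand out from its face to the winder's -y side, 5 to 47 mm from the wheel's mid-plane.
- push_pin (a point): On the axis of the pin to use, half-way along its free length (26 mm to the -y side of the wheel's mid-plane). It starts on the robot's side of the wheel's top, 18 degrees (15 mm) before it and 46 mm above the hub; one notch takes it 18 degrees past the top, a 30 mm straight push along winder +x. It turns with the wheel.
- wheel (a joint): Turn of the wheel, rad; positive is backward (top moves along winder +x). Starts within 0.06 of 0, mid-notch; one notch is 0.628. With the pawl in it has about 0.1 play, then a steep tooth stops it going backward (forward the teeth slope). With the pawl lifted it drags lightly (2 N at a pin) and stays where left; at 0.5 to 0.72 the pawl can drop fully into the new notch.
- pawl_pivot (a point): Pivot of the dark steel pawl: 73 mm from the hub along winder x and 22 mm higher (110 mm above the bench). The pawl's arm reaches back from it over the wheel, 59 mm long; its finger tab stands up from the pivot sleeve, beside the arm.
- pawl_tab (a point): Middle of the top edge of the pawl's finger tab, 76 mm from the pivot's axis and 24 mm to the -y side of the wheel's mid-plane. The tab is a flat plate 6 mm thick, its upper 29 mm a paddle 26 mm wide along the shaft. Pawl in: it leans 20 degrees from upright towards the wheel (top 181 mm above the bench). Pawl fully tipped back: it leans 34 degrees the other way (top 173 mm above the bench).
- pawl (a joint): Turn of the pawl, rad: 0 in the notch, 0.95 tipped back against its stop; positive moves the tab along winder +x, away from the wheel, and lifts the nose out of the teeth. Its weight tips it over: past about 0.6 it falls open and stays, below about 0.4 it falls back on the wheel. Moving it takes under 2 N.
- spare_former: Loose white plastic coil former, 44 x 52 x 44 mm, beside the winder; leave alone. Origin under its centre.
- screwdriver: Loose screwdriver with black handle, 170 mm; leave alone.
- capacitor: Loose aluminium can capacitor, 34 mm across, 45 mm high; leave alone. Origin under its centre.
- tweezers: Loose steel tweezers, 120 mm, lying flat; leave alone.
- heat_sink: Loose finned aluminium heat sink, 60 x 70 x 36 mm; leave alone. Origin under its centre.
- transformer: Loose small transformer, 60 x 70 x 50 mm; leave alone. Origin under its centre.
- screw_jar: Loose clear jar with steel lid, 52 mm across, 60 mm high; leave alone. Origin under its centre.

How it is judged:
On the way, in this order (a step that is already met when the one before it is completed fails the run):
1. the pawl is tipped back out of the teeth, the wheel still in its old notch (value of joint pawl above 0.7 rad and value of joint wheel between -0.2 and 0.25 rad), for 0.2 s.
2. the wheel is pushed one notch backward with the pawl still tipped back (value of joint pawl above 0.6 rad and value of joint wheel between 0.44 and 0.76 rad), for 0.2 s.
3. the pawl has dropped into the new notch (value of joint pawl below 0.1 rad and value of joint wheel between 0.44 and 0.76 rad), for 0.2 s.
At the end, for the whole second after the job is handed in: The wheel stands one notch back from its start (joint 0.44 to 0.76) at rest, the pawl is down in the new notch (joint under 0.1), and no loose thing is more than 30 mm from its start (all of step 3 and velocity of joint wheel between -0.05 and 0.05 rad/s and velocity of joint pawl between -0.05 and 0.05 rad/s and distance of each of spare_former, screwdriver, capacitor, tweezers, heat_sink, transformer, screw_jar from where it was at the start of the episode below 0.03 m); the robot touches nothing.
It fails at once if the wheel was pushed well past one notch backward (value of joint wheel above 0.95 rad).
It fails at once if the wheel was turned forward (value of joint wheel below -0.35 rad).
It fails at once if a loose thing was shifted by more than 30 mm (distance of any of spare_former, screwdriver, capacitor, tweezers, heat_sink, transformer, screw_jar from where it was at the start of the episode above 0.03 m).
It fails at once if a loose thing was lifted (height (world z) of any of spare_former, screwdriver, capacitor, tweezers, heat_sink, transformer, screw_jar above 0.02 m).
It also fails if it takes over 54 s, if anything falls off the work surface, if the arm or the gripper's body presses on something with over 40 N, if the wrist force passes 120 N, or if a joint passes its speed limit or range.

ROBOT

A 6-joint arm with a two-finger parallel gripper is mounted at the origin on the work surface. World frame = base frame: x ahead of the robot, y to its left, z up, the work surface at z = 0. Lengths are in m, angles in rad, forces in N, time in s.
With the tool pointing down it reaches from about 0.375 to 0.925 m from the base axis. Payload 5.7 kg.
Tool frame: the origin (TCP) lies on the centre line of the jaws, within the pads' length; the fingertips stand r.tips_ahead ahead of it and the grasp point (between the pads) lies 8 mm behind it (r.tips_ahead is the distance from the TCP to the fingertips, in m); z points along the fingers, y is the direction in which the jaws open and shut (so a half turn about z gives the same grasp; the last joint's range is limited). The gripper opens to 88 mm and grips with 3 to 60 N. Pads are 20 mm wide; open, the fingers measure 115 mm over their backs; the gripper's body (75 mm by 178 mm) begins 61 mm behind the grasp point.
Start: joints at [-1.298, 0.359, 1.51, -0, 1.272, -0.115], TCP at [0.227, -0.555, 0.234] pointing down, gripper open.
Joint ranges: [-2.97, 2.97], [-1.01, 2.36], [0.21, 2.38], [-0.96, 4.11], [0.2, 2.71], [-2.98, 2.98]. Speed limits (rad/s): [2.39, 2.39, 3.14, 3.14, 3.14, 3.14].

INTERFACE

Orientations are given as a unit quaternion [w, x, y, z].
In Python, from rig import r gives the robot as it stands. The module is installed in compiled form; this text tells all that it offers.
- The arm moves only by the tool servo_tool, never from a script. Its argument "moves" is a list of rows, each a list of 7 numbers: the finger opening in cm, from 0 to 8.78, then the shift along the tool's x, y, z in cm, then the turn, a rotation vector about the tool's x, y, z in rad. A call has 1 to 5 rows; each row is the pose to reach, as a shift and turn from the pose measured when the call began, along the tool's axes at that moment; what a row does not reach only later rows make up. A row lasts 1/10 s, in which the tool goes at most 50 mm and 8.59 degrees, less where a joint would pass 70% of its speed; a pose out of reach is approached as far as the arm can. A call with a gripper value outside its range is refused whole. The fingers move at their own pace and stop on an object; "force" is the grip in N (left out, the last holds). Time passes only in rows, so rows that repeat a pose let the fingers close. It gives the time, the measured TCP pose, the force and the opening at its end, in the units of the state.
- r.sense(): the state, without advancing time (a new reading comes with each control period).
- r.grab_frame(name): name is "side" or "top" or "wrist"; returns the picture (384x512x3 uint8, red, green, blue); there is no depth.
- r.camera_params(name): a dict with "intrinsics" (3x3 intrinsics, pixels), "rvec" (rotation vector, rad) and "tvec" (3), from world to camera coordinates, as OpenCV has them. Camera axes: x right, y down, z forward; pixel columns grow to the right and rows downward; lengths in m; the calibration is good to about 2 mm. A picture is of the moment at which its call begins: read the wrist's pose just before it. camera_params takes no time and is no camera call; for the wrist camera it gives the pose at the moment of the call.
- r.job_done(): hands the job in, once; it reports no verdict.
The state is a dict: "clock": time; "qpos": joint angles; "joint_vel": joint speeds; "joint_torque": joint torques, N m; "tcp_pos": TCP position; "eef_rot": TCP orientation; "ft_force": force on the tool from outside, world axes, zero at the start; "moment": the same for the moment, N m; "grip_width": finger opening in m.
Only numpy, scipy, OpenCV 4.12 (cv2) and the standard library are available. Lean on these libraries where they do the work, as an engineer would, in place of code of your own. Each camera call takes 0.05 s, during which the arm holds its last target. There are 200 camera calls.

## Working session

There is one attempt and no reset: what is moved stays moved. The work goes in short steps, Python scripts to look and compute and a tool call to move; the robot and the scene stay as the last step left them, time stands still between calls to the robot, and variables do not carry over. Pictures are saved under pics/ and viewed, about 8 in all and at most 12, crops included, and the job is handed in when it is done.

Besides the shell and the picture viewer there is one more tool, called by a JSON object that holds its "op" and its "data". servo_tool: Moves the arm, as the interface text tells. Its arguments: {"type":"object","properties":{"moves":{"type":"array"},"force":{"type":"number"}},"required":["moves"]}

```bash
mkdir -p pics
python3 - <<'E'
from rig import r
import cv2,numpy as np
s=r.sense();print(s,r.tips_ahead)
for n in("side","top"):
    cv2.imwrite(f"pics/{n}0.png",cv2.cvtColor(r.grab_frame(n),cv2.COLOR_RGB2BGR))
    p=r.camera_params(n);R=cv2.Rodrigues(np.array(p["rvec"]))[0];print(n,p["intrinsics"],-R.T@np.ravel(p["tvec"]),R)
E
```

```text
{'clock': 0.0, 'qpos': array([-1.29808627e+00,  3.59471656e-01,  1.51142510e+00,  5.40232622e-06,
        1.27251481e+00, -1.15101807e-01]), 'joint_vel': array([-1.31419971e-04, -3.87287671e-04,  2.38097793e-05,  5.65630959e-04,
        1.12985393e-03, -9.97951990e-04]), 'joint_torque': array([-2.52828017e-03, -5.15384138e+01, -2.70725870e+01,  6.71239919e-02,
        3.49947705e-02, -1.23020145e-04]), 'tcp_pos': array([ 0.22670906, -0.55479213,  0.23283223]), 'eef_rot': array([-9.06835100e-04,  9.81258824e-01,  1.92692226e-01, -6.90214447e-05]), 'ft_force': array([ 0.35755853, -0.45988657, -0.46062896]), 'moment': array([0.00999345, 0.00693475, 0.01732789]), 'grip_width': 0.08779770329602662} 0.011
side [[366.15829967   0.         260.616581  ]
 [  0.         366.15829967 191.0600869 ]
 [  0.           0.           1.        ]] [ 0.53283995 -0.82742283  0.68687796] [[ 9.99850450e-01 -9.76719478e-03 -1.42716407e-02]
 [-1.72901742e-02 -5.47520653e-01 -8.36613522e-01]
 [ 3.57349198e-04  8.36735165e-01 -5.47607648e-01]]
top [[432.33135154   0.         257.14805305]
 [  0.         432.33135154 198.66464254]
 [  0.           0.           1.        ]] [ 0.26185838 -0.02148858  1.49490133] [[ 0.11321729 -0.99356144  0.00418339]
 [-0.9718989  -0.11162145 -0.2072515 ]
 [ 0.20638405  0.01939863 -0.97827875]]
```

View pics/side0.png

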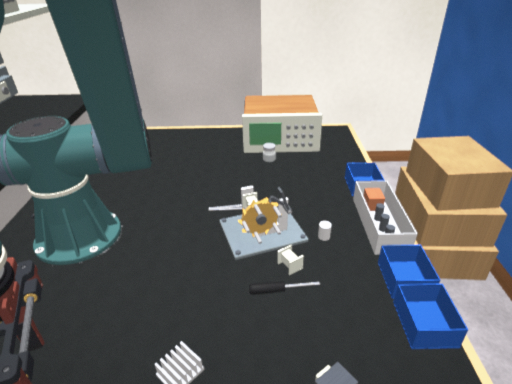

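View pics/top0.png

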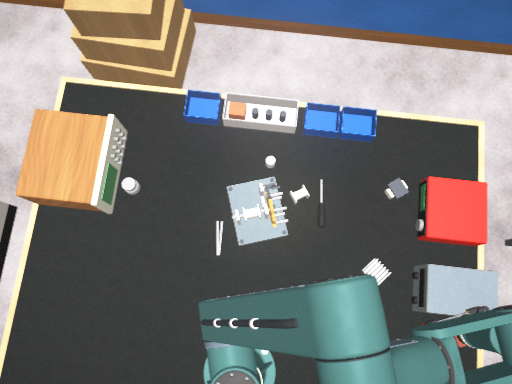

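The side view shows the winder at about (262,220), and the top view shows it at about (258,211). The pins point toward the side camera. I'll enlarge both.

Run:
```python
import cv2,numpy as np
a=cv2.imread("pics/side0.png")[170:265,200:320];b=cv2.imread("pics/top0.png")[160:255,205:325]
f=lambda i:cv2.resize(i,None,fx=6.5,fy=6.5,interpolation=cv2.INTER_CUBIC)[:,:780]
cv2.imwrite("pics/cs.png",f(a));cv2.imwrite("pics/ct.png",f(b))
```

```text
(no output)
```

View pics/cs.png

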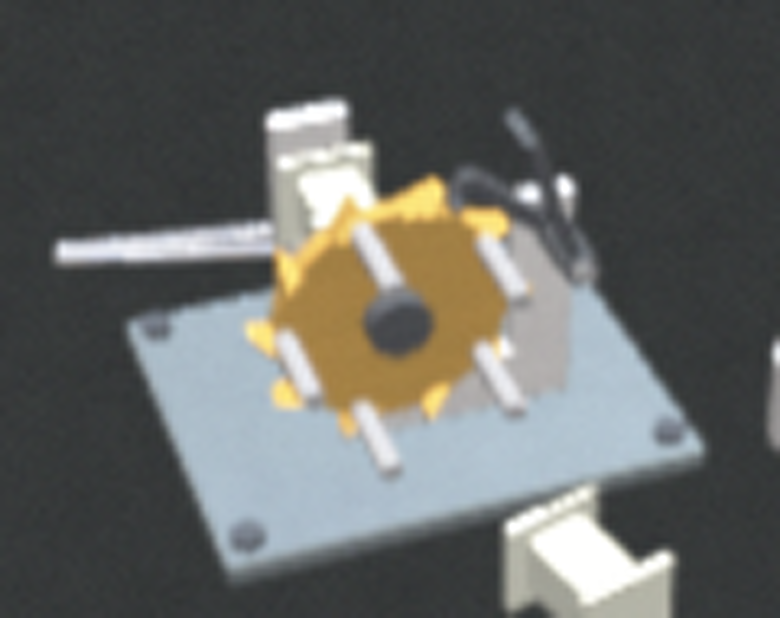

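View pics/ct.png

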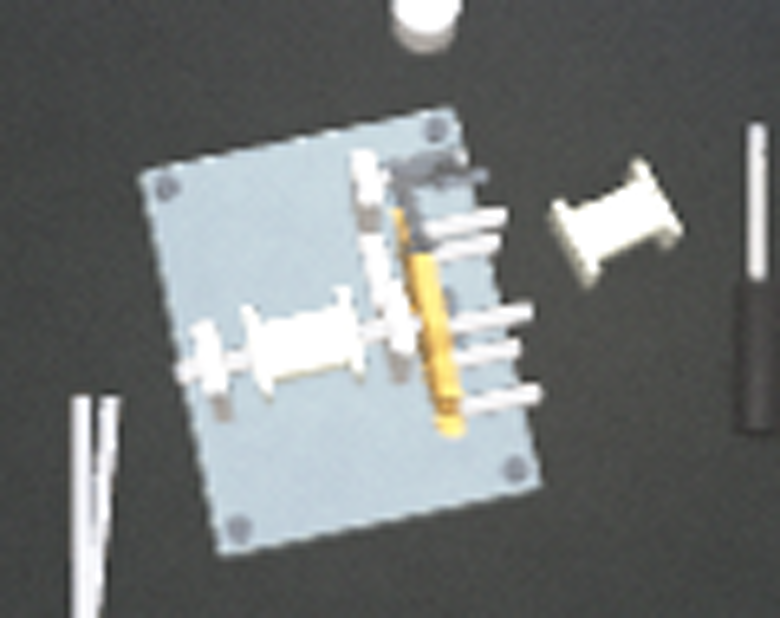

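```bash
cat > h.py <<'E'
from rig import r
import cv2,numpy as np
def cam(n):
    p=r.camera_params(n);R=cv2.Rodrigues(np.array(p["rvec"]))[0];return np.array(p["intrinsics"]),R,np.ravel(p["tvec"])
def ray(c,u):
    K,R,t=c;return -R.T@t,R.T@np.linalg.solve(K,[u[0],u[1],1])
def onz(c,u,z):
    o,d=ray(c,u);return o+d*(z-o[2])/d[2]
def tri(c1,u1,c2,u2):
    P=[c[0]@np.c_[c[1],c[2]] for c in(c1,c2)]
    X=cv2.triangulatePoints(P[0],P[1],np.float64(u1),np.float64(u2)).ravel();return X[:3]/X[3]
def proj(c,X):
    v=c[0]@(c[1]@X+c[2]);return v[:2]/v[2]
E
python3 - <<'E'
from h import *
T,S=cam("top"),cam("side")
g=lambda x,y,o:(np.array([x,y])+.5)/6.5-.5+o
ft=lambda x,y:g(x,y,np.array([205,160]));fs=lambda x,y:g(x,y,np.array([200,170]))
C=np.array([onz(T,ft(*p),.012) for p in[(455,106),(140,172),(218,555),(541,487)]]);print(C)
E=[C[0]-C[3],C[1]-C[2],-(np.cross([0,0,1],C[1]-C[0])),-(np.cross([0,0,1],C[2]-C[3]))]
print([ (np.linalg.norm(e),np.degrees(np.arctan2(e[1],e[0]))) for e in E])
CS=np.array([onz(S,fs(*p),.012) for p in[(703,448),(232,572),(130,322)]]);print("side corners FR? ",CS)
e=CS[0]-CS[1];print(np.degrees(np.arctan2(e[1],e[0])))
X=tri(T,ft(528,312),S,fs(397,285));print("pin end",X)
for n,t,s in[("pin180",(540,393),(312,395)),("pin36",(505,215),(520,295)),("tabR",(484,176),(522,128))]:
    print(n,tri(T,ft(*t),S,fs(*s)))
E
```

```text
[[ 0.66380172 -0.04414022  0.012     ]
 [ 0.60743979  0.12180565  0.012     ]
 [ 0.40608332  0.05436443  0.012     ]
 [ 0.46131541 -0.11136307  0.012     ]]
[(np.float64(0.2133532697782641), np.float64(18.365503318538014)), (np.float64(0.2123505316937678), np.float64(18.51747278970259)), (np.float64(0.1752561007452824), np.float64(18.759565299571438)), (np.float64(0.1746888413510005), np.float64(18.43171113744991))]
side corners FR?  [[ 0.66289354 -0.04307639  0.012     ]
 [ 0.46328641 -0.11453316  0.012     ]
 [ 0.40780826  0.05294446  0.012     ]]
19.696710762631223
pin end [ 0.53099963 -0.08883088  0.13601527]
pin180 [ 0.49801619 -0.10124809  0.09263757]
pin36 [ 0.58117653 -0.07340667  0.11901845]
tabR [ 0.58239415 -0.05891056  0.1885688 ]
```

```bash
cat >> h.py <<'E'
O=np.array([.5293,-.0407,0]);yaw=np.radians(18.5)
ux=np.array([np.cos(yaw),np.sin(yaw),0]);uy=np.array([-ux[1],ux[0],0])
from scipy.spatial.transform import Rotation as Ro
def here():
    s=r.sense();q=s["eef_rot"];R=Ro.from_quat([*q[1:],q[0]]);d=s["tcp_pos"]-O
    print("t",s["clock"],"winder mm",np.round(1e3*np.array([d@ux,d@uy,d[2]]),1),"F",np.round(s["ft_force"],1),"g",s["grip_width"]);return s,R
def to(x,y,z):  # winder mm -> tool shift cm and turn
    s,R=here();W=O+(x*ux+y*uy+z*np.array([0,0,1]))/1e3
    D=Ro.from_matrix(np.c_[ux,-uy,[0,0,-1]])
    print("shift cm",np.round(R.inv().apply(W-s["tcp_pos"])*100,2),"turn",np.round((R.inv()*D).as_rotvec(),3))
E
python3 -c "
from h import *
to(20,-30,260)"
```

```text
t 0.1 winder mm [-450.1 -391.6  232.9] F [ 0.8  0.6 -0.2] g 0.08754154635571142
shift cm [ 49.26 -33.04  -2.65] turn [-0.002 -0.     0.065]
```

{"op": "servo_tool", "data": {"moves": [[0, 2, -1.5, -2.6, 0, 0, 0.02], [0, 6, -4, -2.6, 0, 0, 0.04], [0, 10, -6.7, -2.6, 0, 0, 0.065], [0, 14, -9.4, -2.6, 0, 0, 0.065], [0, 18, -12, -2.6, 0, 0, 0.065]], "force": 20}}

```text
clock: 0.6
tcp_pos: [0.3485, -0.3739, 0.2589]
eef_rot: [-0.001, 0.987, 0.16, -0.0]
ft_force: [0.0, 0.3, -0.3]
grip_width: 0.051
```

```bash
python3 -c "
from h import *
to(20,-30,260)"
```

```text
t 0.6 winder mm [-277.2 -258.6  258.9] F [ 0.   0.3 -0.3] g 0.05104842981017129
shift cm [ 29.7  -22.88  -0.06] turn [-0.002 -0.    -0.001]
```

{"op": "servo_tool", "data": {"moves": [[0, 4, -3, 0, 0, 0, 0], [0, 8, -6, 0, 0, 0, 0], [0, 12, -9, 0, 0, 0, 0], [0, 16, -12, 0, 0, 0, 0], [0, 20, -15, 0, 0, 0, 0]]}}

```text
clock: 1.1
tcp_pos: [0.4902, -0.1678, 0.259]
eef_rot: [-0.001, 0.987, 0.16, -0.0]
ft_force: [-0.0, -0.5, -0.3]
grip_width: 0.0112
```

{"op": "servo_tool", "data": {"moves": [[0, 3, -2, 0, 0, 0, 0], [0, 6, -5, 0, 0, 0, 0], [0, 8, -7, 0, 0, 0, 0], [0, 9, -7.5, 0, 0, 0, 0], [0, 9, -7.5, 0, 0, 0, 0]]}}

```text
clock: 1.6
tcp_pos: [0.5524, -0.0674, 0.2589]
eef_rot: [-0.001, 0.987, 0.161, -0.0]
ft_force: [0.2, 0.3, 0.5]
grip_width: 0.0004
```

```bash
python3 -c "
from h import *
to(20,-30,176)
f=r.grab_frame('side')[120:250,190:340];cv2.imwrite('pics/s1.png',cv2.resize(f,None,fx=4.5,fy=4.5,interpolation=cv2.INTER_CUBIC)[...,::-1])"
```

```text
t 1.6 winder mm [ 13.5 -32.6 258.9] F [0.2 0.3 0.5] g 0.0004411601489576928
shift cm [ 0.66 -0.24  8.29] turn [-0.002  0.     0.001]
```

View pics/s1.png

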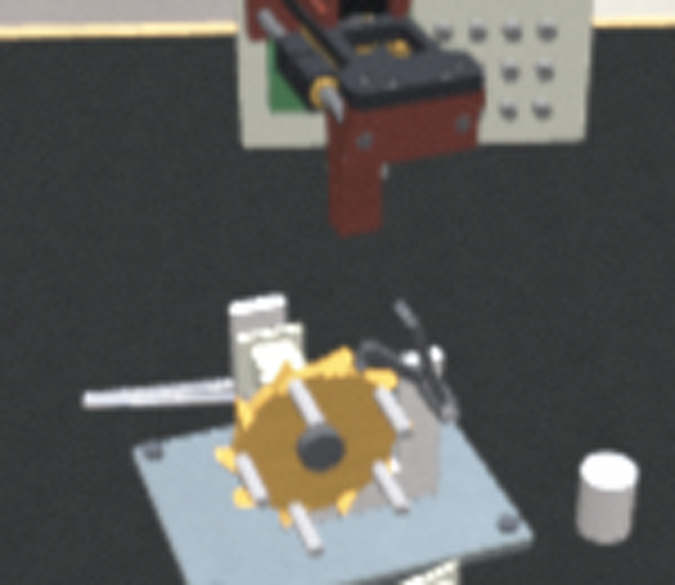

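The closed finger hangs above the wheel with its tip at crop (355,232). The tab top at (400,305) is still untouched. I'll lower beside it now.

{"op": "servo_tool", "data": {"moves": [[0, 0.2, -0.2, 2.5, 0, 0, 0], [0, 0.3, -0.2, 5.5, 0, 0, 0], [0, 0.3, -0.2, 8, 0, 0, 0], [0, 0.3, -0.2, 8.3, 0, 0, 0], [0, 0.3, -0.2, 8.3, 0, 0, 0]]}}

```text
clock: 2.15
tcp_pos: [0.553, -0.0665, 0.1756]
eef_rot: [-0.001, 0.987, 0.16, -0.002]
ft_force: [0.5, 0.9, -0.6]
grip_width: 0.0004
```

{"op": "servo_tool", "data": {"moves": [[0, 0.8, 0, 0, 0, 0, 0], [0, 1.6, 0, 0, 0, 0, 0], [0, 2.3, 0, 0, 0, 0, 0], [0, 3.0, 0, 0, 0, 0, 0], [0, 3.7, 0, 0, 0, 0, 0]]}}

```text
clock: 2.65
tcp_pos: [0.589, -0.0545, 0.1759]
eef_rot: [-0.001, 0.987, 0.16, -0.001]
ft_force: [-0.6, -0.2, 0.8]
grip_width: 0.0002
```

```bash
python3 -c "
from h import *
to(90,-30,176)
f=r.grab_frame('side')[150:250,200:330];cv2.imwrite('pics/s2.png',cv2.resize(f,None,fx=5,fy=5,interpolation=cv2.INTER_CUBIC)[...,::-1])"
```

```text
t 2.65 winder mm [ 52.2 -32.  175.9] F [-0.6 -0.2  0.8] g 0.00024379654714582952
shift cm [ 3.78 -0.2  -0.02] turn [-0.002  0.002 -0.001]
```

View pics/s2.png

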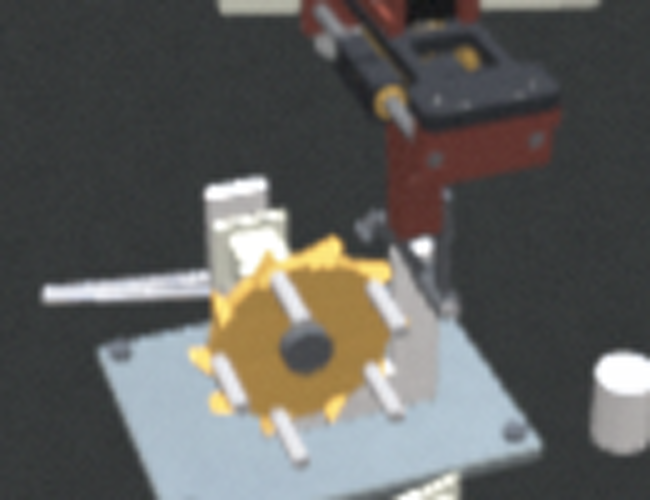

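The tab is in front of the finger at crop (447,190–300), now about upright, and the nose is lifting at (370,225). I'll keep pushing.

{"op": "servo_tool", "data": {"moves": [[0, 1, 0, 0, 0, 0, 0], [0, 1.8, 0, 0, 0, 0, 0], [0, 2.6, 0, 0, 0, 0, 0], [0, 3.3, 0, 0, 0, 0, 0], [0, 3.7, 0, 0, 0, 0, 0]]}}

```text
clock: 3.2
tcp_pos: [0.626, -0.0423, 0.1757]
eef_rot: [-0.001, 0.987, 0.16, -0.001]
ft_force: [-0.8, -1.2, 0.6]
grip_width: 0.0007
```

{"op": "servo_tool", "data": {"moves": [[0, 0.3, 0, 0, 0, 0, 0], [0, 0.3, 0, 0, 0, 0, 0], [0, -1, 0, 0, 0, 0, 0], [0, -2.5, 0, 0, 0, 0, 0], [0, -4, 0, 0, 0, 0, 0]]}}

```text
clock: 3.7
tcp_pos: [0.5864, -0.0553, 0.1757]
eef_rot: [-0.001, 0.987, 0.16, -0.001]
ft_force: [0.6, 0.6, 0.1]
grip_width: 0.0003
```

```bash
python3 -c "
from h import *
to(-35,-32,195)
f=r.grab_frame('side')[150:250,200:330];cv2.imwrite('pics/s3.png',cv2.resize(f,None,fx=5,fy=5,interpolation=cv2.INTER_CUBIC)[...,::-1])"
```

```text
t 3.7 winder mm [ 49.5 -32.  175.7] F [0.6 0.6 0.1] g 0.0003234557663810425
shift cm [-8.46  0.   -1.92] turn [-0.002  0.001 -0.   ]
```

View pics/s3.png

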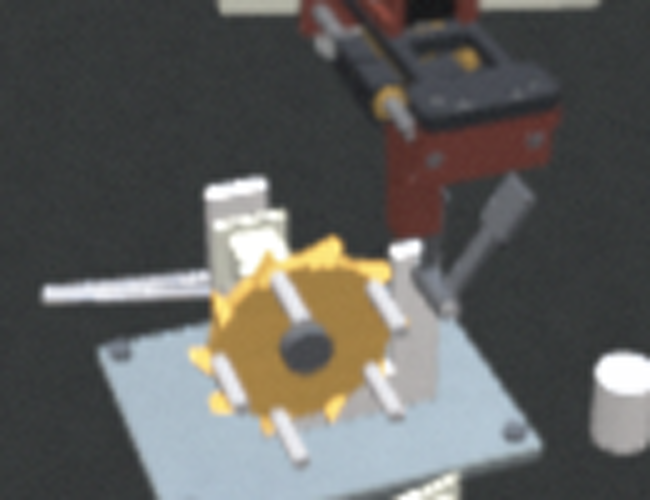

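The tab is tipped back at crop (515,190) and the wheel hasn't moved. Next I'll move back over the pins and lower behind the top pin.

{"op": "servo_tool", "data": {"moves": [[0, -2.5, 0, -0.5, 0, 0, 0], [0, -5, 0, -0.5, 0, 0, 0], [0, -7.5, 0, -0.5, 0, 0, 0], [0, -8.8, 0, -0.5, 0, 0, 0], [0, -8.8, 0, -0.5, 0, 0, 0]]}}

```text
clock: 4.25
tcp_pos: [0.4986, -0.0838, 0.181]
eef_rot: [-0.001, 0.987, 0.16, -0.003]
ft_force: [0.2, 0.3, 0.8]
grip_width: 0.0004
```

{"op": "servo_tool", "data": {"moves": [[0, 0, 0, 1.5, 0, 0, 0], [0, 0, 0, 3, 0, 0, 0], [0, 0, 0, 4.5, 0, 0, 0], [0, 0, 0, 5, 0, 0, 0], [0, 0, 0, 5, 0, 0, 0]]}}

```text
clock: 4.75
tcp_pos: [0.4987, -0.0835, 0.1304]
eef_rot: [-0.002, 0.987, 0.16, -0.003]
ft_force: [-0.6, 0.4, 0.0]
grip_width: 0.0004
```

```bash
python3 -c "
from h import *
to(0,-30,131)
f=r.grab_frame('side')[150:250,200:330];cv2.imwrite('pics/s4.png',cv2.resize(f,None,fx=5,fy=5,interpolation=cv2.INTER_CUBIC)[...,::-1])"
```

```text
t 4.75 winder mm [-42.6 -30.9 130.4] F [-0.6  0.4  0. ] g 0.00042821727033985087
shift cm [ 4.26 -0.1  -0.08] turn [-0.004  0.006 -0.002]
```

View pics/s4.png

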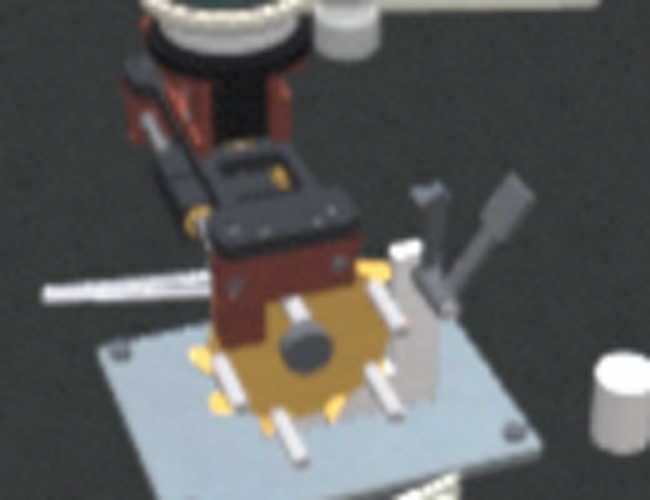

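The finger is behind the top pin (pin at crop (290,305)) and the pawl is still tipped back. Now I'll push slowly.

{"op": "servo_tool", "data": {"moves": [[0, 0.6, 0, 0, 0, 0, 0], [0, 1.1, 0, 0, 0, 0, 0], [0, 1.5, 0, 0, 0, 0, 0], [0, 1.9, 0, 0, 0, 0, 0], [0, 2.3, 0, 0, 0, 0, 0]]}}

```text
clock: 5.3
tcp_pos: [0.521, -0.0763, 0.1311]
eef_rot: [-0.001, 0.987, 0.16, -0.003]
ft_force: [-2.2, -1.4, 2.9]
grip_width: 0.0009
```

{"op": "servo_tool", "data": {"moves": [[0, 0.4, 0, 0, 0, 0, 0], [0, 0.8, 0, 0, 0, 0, 0], [0, 1.2, 0, 0, 0, 0, 0], [0, 1.5, 0, 0, 0, 0, 0], [0, 1.7, 0, 0, 0, 0, 0]]}}

```text
clock: 5.8
tcp_pos: [0.5368, -0.0708, 0.1305]
eef_rot: [-0.002, 0.987, 0.16, -0.003]
ft_force: [-1.7, -1.1, -1.4]
grip_width: 0.0003
```

```bash
python3 -c "
from h import *
to(0,-31,131)
S=cam('side')
for n,a in(('hub',None),('ptop',1),('p36',0),('p180',2)):
  pass
for th in(.4,.5,.63,.75):
  print(th,[np.round((proj(S,O+ux*.048*np.cos(a-th)-uy*.047+np.array([0,0,.088+.048*np.sin(a-th)]))-[200,150])*5) for a in np.radians([108,36,-36,-108,180])])
f=r.grab_frame('side')[150:250,200:330];cv2.imwrite('pics/s5.png',cv2.resize(f,None,fx=5,fy=5,interpolation=cv2.INTER_CUBIC)[...,::-1])"
```

```text
t 5.8 winder mm [ -2.4 -30.9 130.5] F [-1.7 -1.1 -1.4] g 0.0002879442374654232
shift cm [ 0.24  0.01 -0.05] turn [-0.004  0.006 -0.002]
0.4 [array([335., 312.]), array([412., 352.]), array([372., 438.]), array([272., 455.]), array([245., 378.])]
0.5 [array([343., 311.]), array([413., 359.]), array([364., 443.]), array([265., 451.]), array([249., 370.])]
0.63 [array([355., 311.]), array([414., 368.]), array([354., 448.]), array([258., 446.]), array([255., 360.])]
0.75 [array([364., 312.]), array([413., 377.]), array([344., 453.]), array([252., 440.]), array([261., 352.])]
```

View pics/s5.png

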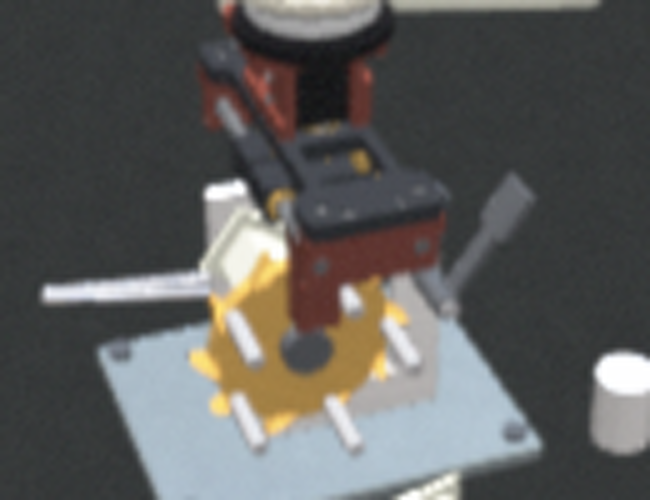

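The visible pin ends at (355,445), (258,446) and (258,360) match a wheel turn of about 0.62. I'll back off, lift, and cross over to the far side of the tab.

{"op": "servo_tool", "data": {"moves": [[0, -0.5, 0, 0, 0, 0, 0], [0, -1.5, 0, 0, 0, 0, 0], [0, -1.5, 0, -2, 0, 0, 0], [0, -1.5, 0, -5.5, 0, 0, 0], [0, -1.5, 0, -9.5, 0, 0, 0]]}}

```text
clock: 6.35
tcp_pos: [0.5219, -0.0756, 0.2259]
eef_rot: [-0.002, 0.987, 0.16, -0.004]
ft_force: [0.5, -0.4, 0.3]
grip_width: 0.0003
```

{"op": "servo_tool", "data": {"moves": [[0, 1.5, 0, -0.5, 0, 0, 0], [0, 5, 0, -0.5, 0, 0, 0], [0, 9, 0, -0.5, 0, 0, 0], [0, 12.5, 0, -0.5, 0, 0, 0], [0, 16.2, 0, -0.5, 0, 0, 0]]}}

```text
clock: 6.85
tcp_pos: [0.6765, -0.0244, 0.2301]
eef_rot: [-0.002, 0.987, 0.159, -0.004]
ft_force: [1.3, -0.2, 0.8]
grip_width: 0.0001
```

```bash
python3 -c "
from h import *
to(146,-31,166)"
```

```text
t 6.85 winder mm [144.8 -31.3 230.1] F [ 1.3 -0.2  0.8] g 0.00010276031124130288
shift cm [0.16 0.   6.41] turn [-0.005  0.007 -0.003]
```

{"op": "servo_tool", "data": {"moves": [[0, 0.2, 0, 2, 0, 0, 0], [0, 0.2, 0, 4, 0, 0, 0], [0, 0.2, 0, 6, 0, 0, 0], [0, 0.2, 0, 6.4, 0, 0, 0], [0, 0.2, 0, 6.4, 0, 0, 0]]}}

```text
clock: 7.35
tcp_pos: [0.6771, -0.0238, 0.1656]
eef_rot: [-0.002, 0.987, 0.159, -0.004]
ft_force: [-0.3, 0.4, 0.3]
grip_width: 0.0003
```

{"op": "servo_tool", "data": {"moves": [[0, -1, 0, 0, 0, 0, 0], [0, -2, 0, 0, 0, 0, 0], [0, -2.8, 0, 0, 0, 0, 0], [0, -3.6, 0, 0, 0, 0, 0], [0, -4.4, 0, 0, 0, 0, 0]]}}

```text
clock: 7.85
tcp_pos: [0.6346, -0.038, 0.1665]
eef_rot: [-0.002, 0.987, 0.159, -0.004]
ft_force: [0.4, 0.4, 0.7]
grip_width: -0.0001
```

{"op": "servo_tool", "data": {"moves": [[0, -0.6, 0, 0, 0, 0, 0], [0, -1.2, 0, 0, 0, 0, 0], [0, -1.8, 0, 0, 0, 0, 0], [0, -2.3, 0, 0, 0, 0, 0], [0, -2.6, 0, 0, 0, 0, 0]]}}

```text
clock: 8.35
tcp_pos: [0.6094, -0.0463, 0.1666]
eef_rot: [-0.002, 0.987, 0.159, -0.004]
ft_force: [0.9, 0.1, -0.2]
grip_width: 0.0003
```

```bash
python3 -c "
from h import *
to(146,-31,166)
f=r.grab_frame('side')[150:250,200:330];cv2.imwrite('pics/s6.png',cv2.resize(f,None,fx=5,fy=5,interpolation=cv2.INTER_CUBIC)[...,::-1])"
```

```text
t 8.35 winder mm [ 74.2 -30.7 166.6] F [ 0.9  0.1 -0.2] g 0.00030994854095751646
shift cm [7.18 0.   0.  ] turn [-0.006  0.008 -0.003]
```

View pics/s6.png

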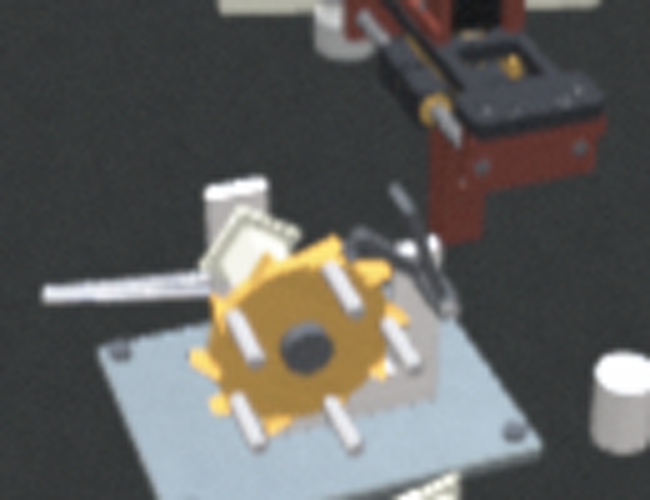

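The pawl is down. Its tab top at source pixel (280,188) matches the start, about (279,188). I'll retreat up and clear.

{"op": "servo_tool", "data": {"moves": [[0, 1, 0, 0, 0, 0, 0], [0, 3, 0, 0, 0, 0, 0], [0, 5.5, 0, -1, 0, 0, 0], [0, 6.5, 0, -5, 0, 0, 0], [0, 6.5, 0, -9, 0, 0, 0]]}}

```text
clock: 8.9
tcp_pos: [0.6733, -0.0252, 0.2557]
eef_rot: [-0.003, 0.987, 0.16, -0.005]
ft_force: [0.3, -0.5, 0.1]
grip_width: 0.0004
```

{"op": "servo_tool", "data": {"moves": [[0, 2, 0, -4, 0, 0, 0], [0, 4, 0, -6, 0, 0, 0], [0, 6, 0, -6, 0, 0, 0], [0, 6, 0, -6, 0, 0, 0], [0, 6, 0, -6, 0, 0, 0]]}}

```text
clock: 9.4
tcp_pos: [0.7309, -0.0061, 0.3142]
eef_rot: [-0.003, 0.987, 0.16, -0.006]
ft_force: [0.0, -0.1, -1.0]
grip_width: 0.0006
```

```bash
python3 -c "
from h import *
here()
f=r.grab_frame('side')[...,::-1].copy();a=cv2.imread('pics/side0.png')
def dark(i):
  c=i[180:200,274:292];return np.round(np.argwhere(c.max(2)>75).mean(0),2),(c.max(2)>75).sum()
d=cv2.absdiff(f,a).max(2);print('tab',dark(a),dark(f),'diff tab',d[182:198,274:292].max())
m=(d>40).astype(np.uint8);n,l,st,c=cv2.connectedComponentsWithStats(m);print([list(s) for s in st[1:] if s[4]>8])
cv2.imwrite('pics/s7.png',np.hstack([cv2.resize(i[175:245,225:305],None,fx=5,fy=5,interpolation=cv2.INTER_CUBIC) for i in(a,f)]))"
```

```text
t 9.4 winder mm [202.2 -31.2 314.2] F [ 0.  -0.1 -1. ] g 0.0006442875584884099
tab (array([14.61,  6.76]), np.int64(74)) (array([14.58,  6.74]), np.int64(74)) diff tab 5
[[np.int32(0), np.int32(0), np.int32(5), np.int32(33), np.int32(118)], [np.int32(45), np.int32(0), np.int32(39), np.int32(61), np.int32(1251)], [np.int32(116), np.int32(0), np.int32(38), np.int32(70), np.int32(1379)], [np.int32(316), np.int32(0), np.int32(66), np.int32(126), np.int32(4871)], [np.int32(60), np.int32(62), np.int32(21), np.int32(33), np.int32(388)], [np.int32(114), np.int32(72), np.int32(33), np.int32(59), np.int32(970)], [np.int32(55), np.int32(104), np.int32(36), np.int32(22), np.int32(402)], [np.int32(59), np.int32(124), np.int32(43), np.int32(36), np.int32(828)], [np.int32(0), np.int32(134), np.int32(11), np.int32(20), np.int32(150)], [np.int32(12), np.int32(143), np.int32(40), np.int32(22), np.int32(413)], [np.int32(0), np.int32(154), np.int32(28), np.int32(18), np.int32(296)], [np.int32(84), np.int32(170), np.int32(4), np.int32(5), np.int32(15)], [np.int32(6), np.int32(184), np.int32(39), np.int32
[... 696 characters left out ...]
nt32(222), np.int32(8), np.int32(10), np.int32(30)], [np.int32(264), np.int32(229), np.int32(8), np.int32(12), np.int32(32)], [np.int32(247), np.int32(231), np.int32(5), np.int32(7), np.int32(20)], [np.int32(254), np.int32(231), np.int32(7), np.int32(10), np.int32(32)], [np.int32(0), np.int32(244), np.int32(15), np.int32(34), np.int32(210)], [np.int32(22), np.int32(266), np.int32(4), np.int32(3), np.int32(9)], [np.int32(12), np.int32(281), np.int32(6), np.int32(13), np.int32(41)], [np.int32(19), np.int32(293), np.int32(18), np.int32(60), np.int32(459)], [np.int32(0), np.int32(297), np.int32(8), np.int32(13), np.int32(68)], [np.int32(3), np.int32(367), np.int32(6), np.int32(5), np.int32(18)]]
```

View pics/s7.png

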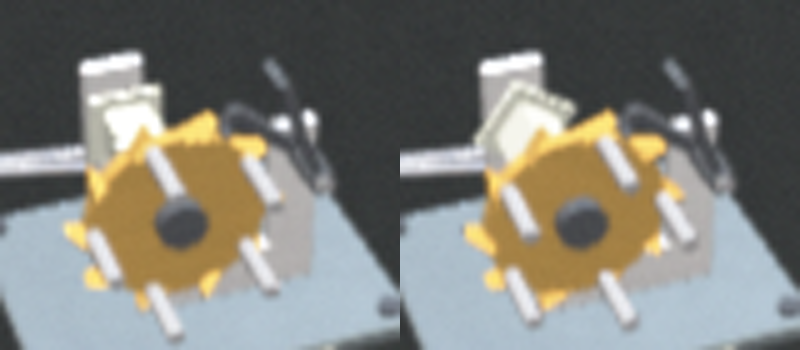

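Before (left) and after (right): the tab and pawl look the same, and the wheel is one notch on. Around the winder, only the wheel and the former on its shaft have changed. I'm handing the job in.

```bash
python3 -c "
from rig import r
print(r.job_done())"
```

```text
the job is handed in; nothing more can be done
None
```

I tipped the pawl out of the wheel, pushed the wheel back one notch by its top pin, and pushed the tab back so the pawl dropped into the new notch. The job was handed in at about 9.5 s of the 54 s allowed; no verdict was reported.

- **Wheel:** the pin ends in the side image fit a turn of about 0.62 rad (one notch is 0.628). I estimated this by eye against calculated pin positions.
- **Pawl:** the tab looks the same as at the start (greatest pixel difference 5), so the pawl is fully down.
- **Loose things:** in the side image nothing changed around the winder apart from the wheel and the former on its shaft. I did not take a final top view, and the screw jar was only partly visible at the end because the gripper was near it.
- **Robot:** the fingertips finished about 12 cm above the top of the tab, with contact-force readings at noise level (1 N or less).

No check failed or disagreed.

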